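# Lift the filter cassette out of the goldsmith's dust extractor over the filings tray

### The arm

A 6-joint arm with a two-finger parallel gripper is mounted at the origin on the work surface. World frame = base frame: x ahead of the robot, y to its left, z up, the work surface at z = 0. Lengths are in mm, angles in rad, forces in N, time in s.
With the tool pointing down it reaches from about 300 to 775 mm from the base axis. Payload 14.6 kg.
Tool frame: the origin (TCP) lies midway between the tips of the shut fingers; the grasp point (between the pads) lies 19 mm behind it; z points along the fingers, y is the line along which they close (so a half turn about z gives the same grasp; the last joint's range is limited). The gripper opens to 94 mm and grips with 3 to 60 N. Pads are 16 mm wide; open, the fingers measure 119 mm over their backs; the gripper's body (75 mm by 177 mm) begins 78 mm behind the grasp point.
Start: joints at [-1.379, 0.3, 1.521, -0, 1.321, -0.067], TCP at [140.75, -531.675, 205.446] pointing down, gripper open.
Joint ranges: [-3.03, 3.03], [-0.79, 2.21], [0.23, 2.52], [-1.04, 4.18], [0, 3.07], [-2.55, 2.55]. Speed limits (rad/s): [2.22, 2.22, 2.57, 3.14, 3.14, 3.14].

### API

Orientations are given as a unit quaternion [w, x, y, z].
In Python, from cell import ctrl gives the robot as it stands.
- The arm moves only by the shell command python3 -m crank 'ROWS' [FORCE]. ROWS is JSON, a list that holds one entry, the list of rows, each a list of 7 numbers: the shift along the world's x, y, z in m, then the turn, a rotation vector about the world's x, y, z in degrees, then the finger opening in m, from 0 to 0.094. A call has exactly 10 rows; each row shifts and turns the commanded pose from where the row before left it; what a row does not reach is not made up. A row lasts 1/8 s, in which the tool goes at most 62.5 mm and 10.7 degrees, less where a joint would pass 70% of its speed; a pose out of reach is approached as far as the arm can. A call with a gripper value outside its range is refused whole. The fingers move at their own pace and stop on an object; FORCE is the grip in N (left out, the last holds). Time passes only in rows, so rows that do not move let the fingers close, or fill a call up. It gives the time, the measured TCP pose, the force, the opening and the grip force at its end, in the units of the state.
- ctrl.sense(): the state, without advancing time (a new reading comes with each control period).
- ctrl.get_image(name): name is "scene" or "top"; returns the picture (384x512x3 uint8, blue, green, red); there is no depth.
- ctrl.camera_params(name): a dict with "fx", "fy", "cx", "cy" (pixels), "distortion" ([k1, k2, p1, p2, k3] as OpenCV has them; the pictures are not rectified), "cam_to_world" (4x4, takes a point from camera to world coordinates). Camera axes: x right, y up, looking along -z (the intrinsics and any distortion apply to the point x, -y, -z); pixel columns grow to the right and rows downward; lengths in mm; the calibration is good to about 2 mm. A picture is of the moment at which its call begins. camera_params takes no time and is no camera call.
- ctrl.sign_off(): hands the job in; it is judged then, once.
The state is a dict: "t": time; "qpos": joint angles; "joint_vel": joint speeds; "joint_efforts": joint torques, N m; "position": TCP position; "eef_rot": TCP orientation; "wrist_force": force on the tool from outside, world axes, zero at the start; "ft_torque": the same for the moment, N m; "finger_gap": finger opening in mm; "finger_force": force on a finger pad.
Only numpy, scipy, OpenCV 4.12 (cv2) and the standard library are available. Lean on these libraries where they do the work, as an engineer would, in place of code of your own. Each camera call takes 0.05 s, during which the arm holds its last target. There are 200 camera calls.

### The job

The filter of the goldsmith's bench dust extractor is full of gold filings. First slide the steel filings tray up to the extractor until its edge lies flush against the housing, with no gap for filings to fall through; then pinch the two side catches of the filter cassette together, lift it straight up out of its slot and, keeping it upright, finish holding it still in the air over the middle of the tray, catches still pinched: do not put it down or let go. Disturb nothing else on the bench, and leave the tray flush.

Things in the scene. Friction and masses are not known exactly. Their poses are not given: they have to be found in the camera images.
- extractor: Dust extractor, fixed: a flat-sided white housing 280 (its x) x 200 (its y) x 115 mm high with a grey top plate 6 mm thick; suction spigot 50 mm out of its +x end. Origin at the centre of its underside on the bench, z up. The tray belongs against its -y side (robot's right), a plane 100 mm from the origin. The cassette's slot, 115 (x) x 47 (y) mm, is in the top, centred at x -10, y -20 mm.
- cassette: Loose filter cassette, 0.25 kg, 122 mm high: grey filter box 110 (x) x 43 (y) mm, its 80 mm height down in the slot with 2 mm play (lift over 80 mm to clear the top); black head 104 x 40 x 34 mm above it, flange tongues at the ends (136 mm over both) resting on the top. Origin at the middle of its underside, 35 mm above the bench at the start; z up, x and y along the extractor's.
- catch_l (a joint): Travel (m) of the spring catch on the cassette's +y side: 0 = out, latched; 0.007 = fully in. Unless both are in over 5 mm at once, their teeth stay hooked under the top plate. Takes 2 N to start, 6 N fully in; springs back when let go.
- catch_r (a joint): The same for the catch on the cassette's -y side, pressed in the opposite direction.
- catch_l_face (a point): Middle of the ribbed outer face of the +y catch, an upright grey finger plate 32 wide (x) x 36 mm high facing +y. The point is 31 mm from the cassette's middle, 107 mm above its underside, 142 mm above the bench at the start. The plates measure 62 mm over both when out, 48 mm pinched; they reach from 6 to 42 mm above the top plate, 8 mm higher than the head, which is narrower than they are.
- catch_r_face (a point): The same point on the opposite (-y) catch, facing -y.
- tray: The loose filings tray: an open stainless pan 220 mm (its x) x 170 mm (its y) x 22 mm high with upright 3 mm walls, about 0.4 kg, sliding on the bench. Origin at the centre of its underside, z up. It starts a few centimetres away from the extractor's -y side and slightly askew; its +y edge is the one to close up to the housing.
- tray_edge_near (a point): Robot-side end of the tray's +y outer face (tray x = -110, y = +85 mm), 11 mm above its underside.
- tray_edge_far (a point): Far end of the tray's +y outer face (tray x = +110, y = +85 mm), 11 mm above its underside.
- jar: Loose bystander, leave alone: a glass jar 42 mm across and 55 mm high with a metal cap, standing on the extractor's top plate at its far left corner. Origin at its underside.
- brush: Loose bystander, leave alone: a wooden bench brush 175 mm long, 34 mm wide, 21 mm high, lying on the robot's side of the extractor. Origin about its middle, on the bench.
- pliers: Loose bystander, leave alone: pliers 155 mm long, 56 mm wide, 12 mm high, lying on the left of the bench. Origin at the pivot.
- firebrick: Loose bystander, leave alone: a small pale soldering brick 115 x 60 x 32 mm, on the right of the bench. Origin at the centre of its underside.
- third_hand: Loose bystander, leave alone: soldering tweezers on a round iron foot 72 mm across, 95 mm high, the tweezers reaching 100 mm along its x; on the right, near the robot. Origin under the foot.
- bur_block: Loose bystander, leave alone: a wooden block 90 x 60 x 30 mm with burs standing in it to 54 mm, on the left of the bench. Origin at the centre of its underside.
- ring_clamp: Loose bystander, leave alone: a wooden ring clamp 111 x 28 x 12 mm lying on the extractor's top plate along its left edge. Origin at its middle, underneath.
Things that resemble listed ones, but are neither listed nor needed, are in the scene too. What is shaped like the cassette but purple or red is not meant.

How it is judged:
By the outcome, as a careful person would: the job done as asked, in the order asked, and still so for the second after the job is handed in, while the arm keeps its last pose, push and grip.
It also fails if it takes over 48 s, if anything falls off the work surface, if the arm or the gripper's body presses on something with over 40 N, if the wrist force passes 120 N, or if a joint passes its speed limit or range.

## Working session

There is one attempt and no reset: what is moved stays moved. The work goes in short steps, Python scripts to look and compute and a shell command to move; the robot and the scene stay as the last step left them, time stands still between calls to the robot, and variables do not carry over. Pictures are saved under pics/ and viewed, at most 10 in all, crops included, and the job is handed in when it is done.

```bash
mkdir -p pics
cat > h.py <<'E'
import numpy as np,cv2
from cell import ctrl
def ray(n,u,v):
    p=ctrl.camera_params(n);K=np.array([[p['fx'],0,p['cx']],[0,p['fy'],p['cy']],[0,0,1.]])
    q=cv2.undistortPoints(np.array([[[u,v]]],float),K,np.array(p['distortion'],float))[0,0]
    T=np.array(p['cam_to_world']);d=T[:3,:3]@np.array([q[0],-q[1],-1]);return T[:3,3],d
def onz(n,u,v,z):
    o,d=ray(n,u,v);return (o+d*(z-o[2])/d[2])[:3]
def proj(n,P):
    p=ctrl.camera_params(n);K=np.array([[p['fx'],0,p['cx']],[0,p['fy'],p['cy']],[0,0,1.]])
    T=np.linalg.inv(np.array(p['cam_to_world']));c=(T[:3,:3]@np.array(P,float).T).T+T[:3,3]
    c=c*[1,-1,-1];return cv2.projectPoints(c.reshape(-1,1,3),np.zeros(3),np.zeros(3),K,np.array(p['distortion'],float))[0][:,0]
E
python3 - <<'E'
from h import *
for n in('scene','top'):
    im=ctrl.get_image(n);cv2.imwrite(f'pics/{n}0.png',im);cv2.imwrite(f'pics/{n}0b.png',cv2.resize(im,(800,600),interpolation=cv2.INTER_CUBIC))
    p=ctrl.camera_params(n);print(n,p['fx'],p['distortion'],np.round(p['cam_to_world'],2).tolist())
print(ctrl.sense())
E
```

```text
scene 423.7834330228672 [0.01559083 0.         0.         0.         0.        ] [[0.82, -0.41, 0.4, 1072.16], [0.57, 0.56, -0.59, -750.81], [0.01, 0.72, 0.7, 987.22], [0.0, 0.0, 0.0, 1.0]]
top 385.316178653587 [-0.08618524  0.          0.          0.          0.        ] [[-0.0, 0.99, -0.11, 424.64], [-1.0, -0.0, -0.02, -2.7], [-0.02, 0.11, 0.99, 1260.42], [0.0, 0.0, 0.0, 1.0]]
{'t': 0.1, 'qpos': array([-1.37858789e+00,  3.00395123e-01,  1.52153670e+00, -1.58334873e-05,
        1.32072891e+00, -6.65891513e-02]), 'joint_vel': array([ 0.00075216, -0.00250442, -0.00016655, -0.00107776,  0.00076465,
        0.00179864]), 'joint_efforts': array([ 1.67906546e-03, -5.32642472e+01, -3.53282690e+01,  7.09686032e-02,
        2.35025020e-02, -6.04702609e-05]), 'position': array([ 140.7058876 , -531.43712875,  204.94678763]), 'eef_rot': array([-5.32508347e-04,  9.91639257e-01,  1.29039913e-01, -4.11753157e-05]), 'wrist_force': array([ 0.05773741, -0.45344699,  0.01249524]), 'ft_torque': array([-0.02505981, -0.0122902 , -0.00050897]), 'finger_force': 0.0, 'finger_gap': 93.3519451209618}
```

View pics/scene0b.png

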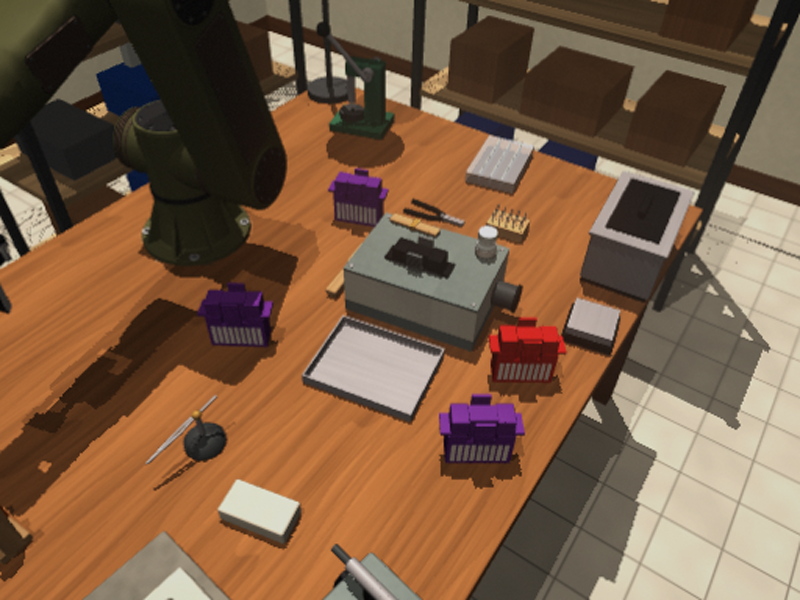

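View pics/top0b.png

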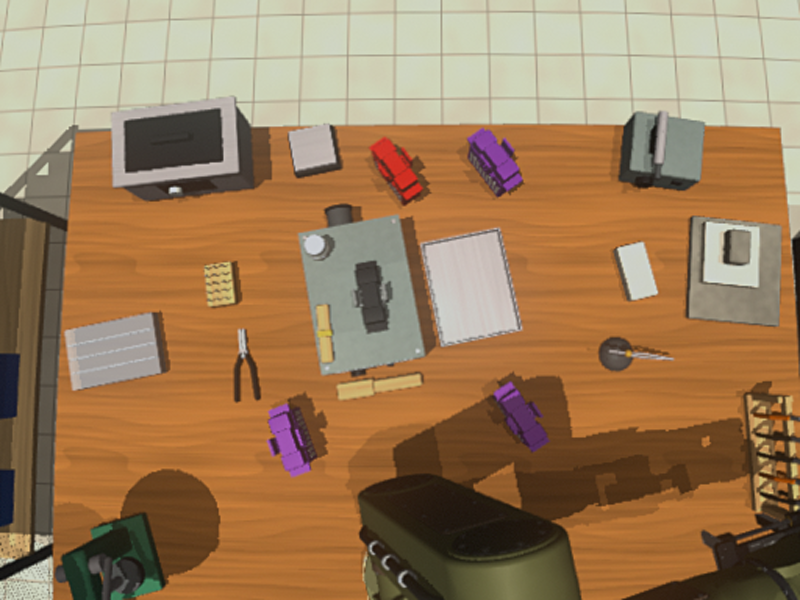

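The top view (800-wide scale) shows what could be taken for the cassette: the black head in the extractor slot at (370,295), purple look-alikes at (290,440), (520,415) and (495,160), and a red one at (397,170). I choose the black one in the slot. The tray is at (472,287).

```bash
cat > m.py <<'E'
from h import *
def big(m,box):
    k=np.zeros_like(m);x0,y0,x1,y1=box;k[y0:y1,x0:x1]=m[y0:y1,x0:x1]
    c=max(cv2.findContours(k,cv2.RETR_EXTERNAL,cv2.CHAIN_APPROX_NONE)[0],key=cv2.contourArea);return c[:,0]
def rect(c,z,n='top'):
    P=np.array([onz(n,u,v,z)[:2] for u,v in c],np.float32);return P,cv2.minAreaRect(P)
if __name__=='__main__':
    im=cv2.imread('pics/top0.png');hsv=cv2.cvtColor(im,cv2.COLOR_BGR2HSV)
    for p in[(220,160),(300,180),(236,188),(210,150),(245,160)]: print(p,hsv[p[1],p[0]])
    s=hsv[...,1];v=hsv[...,2]
    pl=((s<70)&(v>70)).astype(np.uint8)*255
    pl=cv2.morphologyEx(pl,cv2.MORPH_OPEN,np.ones((3,3)))
    o=im.copy()
    for nm,box,z in(('ext',(180,130,271,245),115),('tray',(268,140,340,225),22)):
        c=big(pl,box);P,r=rect(c,z);print(nm,r,np.round(cv2.boxPoints(r)).tolist())
        cv2.polylines(o,[c],True,(0,0,255));
        q=proj('top',np.c_[cv2.boxPoints(r),[z]*4]);cv2.polylines(o,[q.round().astype(int)],True,(0,255,0))
    bl=((v<60)).astype(np.uint8)*255
    c=big(bl,(215,160,258,215));P,r=rect(c,150);print('head',r);cv2.polylines(o,[c],True,(255,0,0))
    cv2.imwrite('pics/o1.png',cv2.resize(o[120:260,170:350],(770,600),interpolation=cv2.INTER_CUBIC))
E
python3 m.py
```

```text
(220, 160) [ 46  19 151]
(300, 180) [ 14  16 206]
(236, 188) [15 22 71]
(210, 150) [ 35  23 122]
(245, 160) [ 49  19 148]
ext ((575.66455078125, 127.01019287109375), (319.6573486328125, 201.30752563476562), 10.496265411376953) [[400.0, 197.0], [437.0, -1.0], [751.0, 57.0], [714.0, 255.0]]
tray ((585.6878051757812, -94.36685180664062), (219.85670471191406, 171.98367309570312), 11.338604927062988) [[461.0, -32.0], [495.0, -200.0], [710.0, -157.0], [677.0, 12.0]]
head ((577.614990234375, 88.46915435791016), (5.275147438049316, 6.514276027679443), 26.613637924194336)
```

View pics/o1.png

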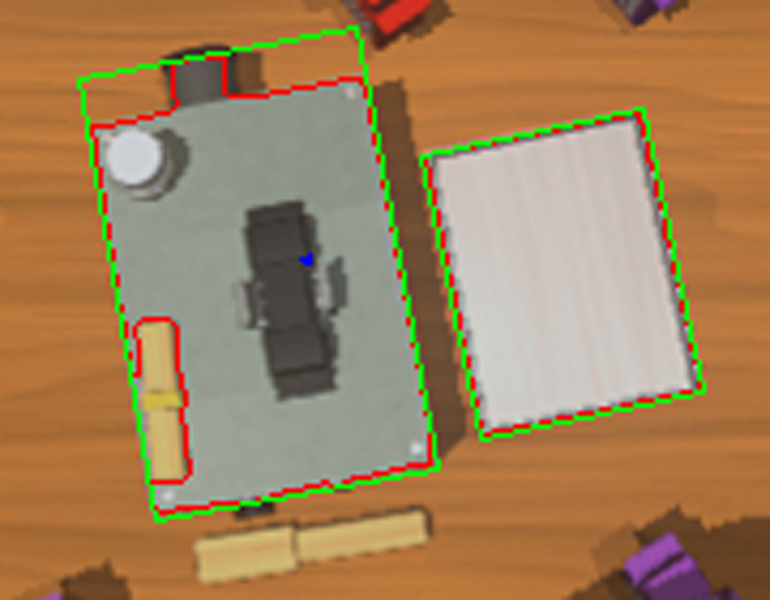

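The red contour follows the extractor's right edge and the tray outline, and the sizes come out at 201 mm and 220x172 mm as given. The spigot and the shadow only corrupt the extractor's length. Next I fit lines for the faces and find the head and plates.

```bash
cat > m2.py <<'E'
from m import *
def lines(im,out=None):
    hsv=cv2.cvtColor(im,cv2.COLOR_BGR2HSV);s=hsv[...,1];v=hsv[...,2]
    pl=cv2.morphologyEx(((s<70)&(v>70)).astype(np.uint8)*255,cv2.MORPH_OPEN,np.ones((3,3)))
    ce=big(pl,(180,130,274,245));Pe,_=rect(ce,115)
    return Pe,hsv
def fit(P):
    vx,vy,x,y=cv2.fitLine(P,cv2.DIST_HUBER,0,.01,.01).ravel()
    if vx<0:vx,vy=-vx,-vy
    return np.degrees(np.arctan2(vy,vx)),np.array([x,y])
if __name__=='__main__':
    im=cv2.imread('pics/top0.png');Pe,hsv=lines(im)
    a0=np.radians(10.5);R=np.array([[np.cos(a0),np.sin(a0)],[-np.sin(a0),np.cos(a0)]])
    q=(Pe-[556,123.5])@R.T
    print('ext local range',q.min(0),q.max(0))
    for nm,k in(('-y',(q[:,1]<-92)&(abs(q[:,0])<120)),('+y',(q[:,1]>92)&(abs(q[:,0])<90)),('-x',(q[:,0]<-132)&(abs(q[:,1])<85)),('+x',(abs(q[:,0]-140)<7)&(q[:,1]<-20))):
        a,c=fit(Pe[k]);print(nm,k.sum(),round(float(a),2),(R@(c-[556,123.5])).round(1))
    pl=cv2.morphologyEx(((hsv[...,1]<70)&(hsv[...,2]>70)).astype(np.uint8)*255,cv2.MORPH_OPEN,np.ones((3,3)))
    Pt,_=rect(big(pl,(268,140,340,225)),22);q=(Pt-[585.7,-94.4])@R.T
    for nm,k in(('t+y',(q[:,1]>80)&(abs(q[:,0])<100)),('t-y',(q[:,1]<-80)&(abs(q[:,0])<100))):
        a,c=fit(Pt[k]);print(nm,k.sum(),round(float(a),2),c.round(1),'extlocal',(R@(c-[556,123.5])).round(1))
    # head & plates
    g=hsv[...,2];z=149
    hd=((g<85)).astype(np.uint8)*255
    P,r=rect(big(cv2.morphologyEx(hd,cv2.MORPH_OPEN,np.ones((2,2))),(226,162,246,214)),z);print('head',r,'extlocal',(R@(np.array(r[0])-[556,123.5])).round(1))
    print('expected plate px',proj('top',[[*(R.T@np.array([-10,-20+s*31])+[556,123.5]),157] for s in(1,-1)]).round(1).tolist())
    o=cv2.resize(im[150:225,205:275],(560,600),interpolation=cv2.INTER_CUBIC)
    sc=cv2.imread('pics/scene0.png');px=proj('scene',[[550,102,140]])[0];u,w=int(px[0]),int(px[1])
    o2=cv2.resize(sc[w-37:w+38,u-15-0:u+15],(240,600),interpolation=cv2.INTER_CUBIC)
    cv2.imwrite('pics/c1.png',np.hstack([o,o2]))
E
python3 m2.py
```

```text
ext local range [-139.85174456 -100.78965955] [179.80499661 100.52185849]
-y 78 10.59 [ -1.4 -99.3]
+y 49 11.1 [22.3 98.5]
-x 56 -79.2 [-136.   -2.]
+x 27 -80.69 [142.3 -60.3]
t+y 60 11.23 [568. -12.] extlocal [ -12.9 -135.4]
t-y 60 11.49 [ 600.2 -177.2] extlocal [ -11.3 -303.7]
head ((549.0455932617188, 100.59333801269531), (129.6228790283203, 44.159080505371094), 4.083921432495117) extlocal [-11.  -21.3]
expected plate px [[225.9, 191.5], [247.0, 187.5]]
```

View pics/c1.png

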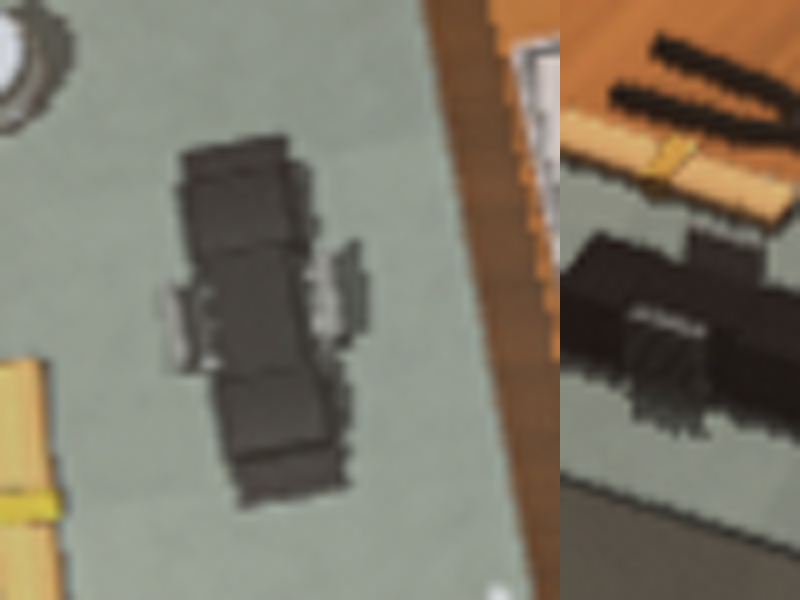

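The crop confirms the choice: a black head with a light-topped grey plate on each side, plate outer edges at top px about (225.6,190.6) and (248.1,186.9). That puts the cassette centre near (552,101) with a yaw of 10.6°. The tray has a gap of about 35 mm and is about 0.8° askew. I'll push its -y wall with both open fingers side by side.

```bash
python3 -m crank '[[[0.0465,0.0323,0,0,0,8.58,0.094],[0.0465,0.0323,0,0,0,8.58,0.094],[0.0465,0.0323,0,0,0,8.58,0.094],[0.0465,0.0323,0,0,0,8.58,0.094],[0.0465,0.0323,0,0,0,8.58,0.094],[0.0465,0.0323,0,0,0,8.58,0.094],[0.0465,0.0323,0,0,0,8.58,0.094],[0.0465,0.0323,0,0,0,8.58,0.094],[0.0465,0.0323,0,0,0,8.58,0.094],[0.0465,0.0323,0,0,0,8.58,0.094]]]'
cat > st.py <<'E'
from h import *
s=ctrl.sense();w,x,y,z=s['eef_rot'];p=s['position']
from scipy.spatial.transform import Rotation as Q
M=Q.from_quat([x,y,z,w]).as_matrix();c,n=.9829,.184
d=p[:2]-[556,123.5]
print('t',s['t'],'p',p.round(1),'yaw tool y',np.degrees(np.arctan2(M[1,1],M[0,1])).round(2),'z',M[:,2].round(3),'local',[round(c*d[0]+n*d[1],1),round(-n*d[0]+c*d[1],1)],'F',s['wrist_force'].round(1),'T',s['ft_torque'].round(2),'gap',s['finger_gap'],s['finger_force'],'q6',s['qpos'][5])
E
python3 st.py
```

```text
t: 1.35
position: [607.0, -207.3, 205.1]
eef_rot: [-0.0, 0.637, 0.771, -0.0]
wrist_force: [0.2, -0.2, 0.5]
finger_gap: 93.8
finger_force: 0.0
t 1.35 p [ 607.  -207.3  205.1] yaw tool y 10.91 z [-0.001  0.    -1.   ] local [np.float64(-10.7), np.float64(-334.5)] F [ 0.2 -0.2  0.5] T [-0.02 -0.12 -0.01] gap 93.83488977018392 0.0 q6 -0.5766183474387558
```

```bash
python3 -m crank '[[[0,0,-0.04,0,0,-0.25,0.094],[0,0,-0.04,0,0,0,0.094],[0,0,-0.04,0,0,0,0.094],[0,0,-0.04,0,0,0,0.094],[0,0,-0.02,0,0,0,0.094],[0,0,-0.013,0,0,0,0.094],[-0.0009,0.0049,0,0,0,0,0.094],[-0.0009,0.0049,0,0,0,0,0.094],[-0.0009,0.0049,0,0,0,0,0.094],[-0.0009,0.0049,0,0,0,0,0.094]]]'>/dev/null
python3 st.py
python3 -m crank '[[[-0.0009,0.0049,0,0,0,0,0.094],[-0.0009,0.0049,0,0,0,0,0.094],[-0.0007,0.0039,0,0,0,0,0.094],[-0.0007,0.0039,0,0,0,0,0.094],[-0.0007,0.0039,0,0,0,0,0.094],[-0.0007,0.0039,0,0,0,0,0.094],[-0.0006,0.0030,0,0,0,0,0.094],[0,0,0,0,0,0,0.094],[0,0,0,0,0,0,0.094],[0,0,0,0,0,0,0.094]]]'>/dev/null
python3 st.py
python3 - <<'E'
from h import *
im=ctrl.get_image('top');cv2.imwrite('pics/top1.png',im);cv2.imwrite('pics/c2.png',cv2.resize(im[130:245,190:345],(800,594),interpolation=cv2.INTER_CUBIC))
E
```

```text
t 2.6 p [ 602.3 -188.8   13.1] yaw tool y 10.39 z [ 0.001 -0.    -1.   ] local [np.float64(-11.9), np.float64(-315.4)] F [-0.5 -4.3  2.3] T [-0.86  0.13  0.18] gap 94.25702191371033 1.9952742755413055 q6 -0.5429658531523501
t 3.85 p [ 596.6 -160.3   11.9] yaw tool y 10.38 z [-0.001  0.001 -1.   ] local [np.float64(-12.4), np.float64(-286.4)] F [-0.1  0.3 -0.2] T [-0.04 -0.1  -0.02] gap 94.05837253669158 0.0 q6 -0.5033231861556776
```

View pics/c2.png

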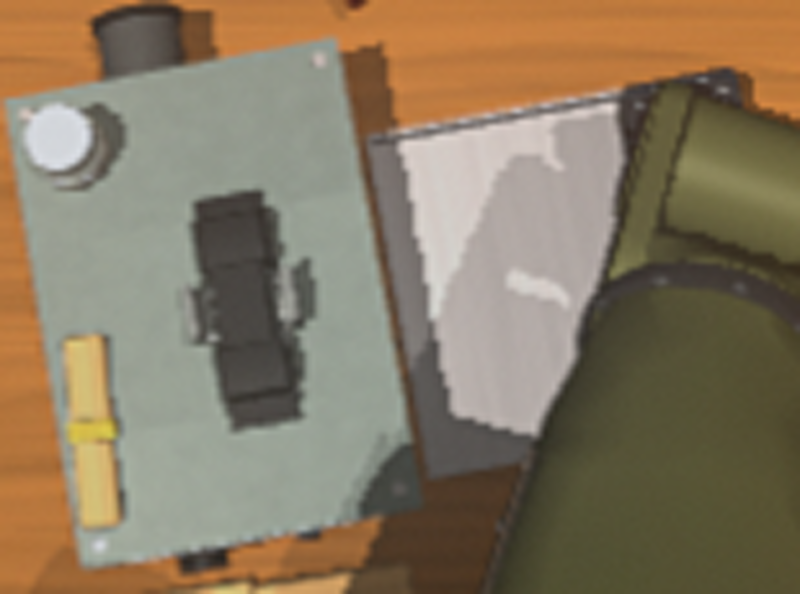

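The tray now follows the fingers with its edge parallel, and a thin gap remains at crop (370-430, 140-470). I'll close it slowly, watching the force.

```bash
python3 -m crank '[[[-0.0002,0.0010,0,0,0,0.2,0.094],[-0.0002,0.0010,0,0,0,0,0.094],[-0.0002,0.0010,0,0,0,0,0.094],[-0.0002,0.0010,0,0,0,0,0.094],[-0.0002,0.0010,0,0,0,0,0.094],[-0.0002,0.0010,0,0,0,0,0.094],[0,0,0,0,0,0,0.094],[0,0,0,0,0,0,0.094],[0,0,0,0,0,0,0.094],[0,0,0,0,0,0,0.094]]]'>/dev/null
python3 st.py
python3 -m crank '[[[-0.0001,0.0005,0,0,0,0,0.094],[-0.0001,0.0005,0,0,0,0,0.094],[-0.0001,0.0005,0,0,0,0,0.094],[-0.0001,0.0005,0,0,0,0,0.094],[0,0,0,0,0,0,0.094],[0,0,0,0,0,0,0.094],[0,0,0,0,0,0,0.094],[0,0,0,0,0,0,0.094],[0,0,0,0,0,0,0.094],[0,0,0,0,0,0,0.094]]]'>/dev/null
python3 st.py
```

```text
t 5.15 p [ 595.8 -154.6   12.5] yaw tool y 10.58 z [ 0.  0. -1.] local [np.float64(-12.1), np.float64(-280.7)] F [-0.5 -0.8  0.2] T [-0.06 -0.1   0.03] gap 93.9957485412052 0.0 q6 -0.49812797773207185
t 6.4 p [ 595.5 -153.6   12.5] yaw tool y 10.56 z [ 0.001 -0.001 -1.   ] local [np.float64(-12.2), np.float64(-279.6)] F [ 1.6 -8.2 -2. ] T [-1.56 -0.24 -0.05] gap 93.94938808629416 3.9212463051080704 q6 -0.49518753323128156
```

```bash
python3 -m crank '[[[-0.0001,0.0005,0,0,0,0,0.094],[-0.0001,0.0005,0,0,0,0,0.094],[-0.0001,0.0005,0,0,0,0,0.094],[0,0,0,0,0,0,0.094],[0,0,0,0,0,0,0.094],[0,0,0,0,0,0,0.094],[0,0,0,0,0,0,0.094],[0,0,0,0,0,0,0.094],[0,0,0,0,0,0,0.094],[0,0,0,0,0,0,0.094]]]'>/dev/null
python3 st.py
```

```text
t 7.65 p [ 595.5 -153.5   12.9] yaw tool y 10.56 z [ 0.002 -0.003 -1.   ] local [np.float64(-12.2), np.float64(-279.5)] F [  1.9 -16.   -2.3] T [-3.31 -0.24  0.05] gap 94.20114667127658 8.305146396160126 q6 -0.49311484375907716
```

```bash
python3 -m crank '[[[-0.0001,0.0005,0,0,0,0,0.094],[-0.0001,0.0005,0,0,0,0,0.094],[-0.0001,0.0005,0,0,0,0,0.094],[0,0,0,0,0,0,0.094],[0,0,0,0,0,0,0.094],[0,0,0,0,0,0,0.094],[0,0,0,0,0,0,0.094],[0,0,0,0,0,0,0.094],[0,0,0,0,0,0,0.094],[0,0,0,0,0,0,0.094]]]'>/dev/null
python3 st.py
python3 -m crank '[[[0.0003,-0.0015,0,0,0,0,0.094],[0.0003,-0.0015,0,0,0,0,0.094],[0.0003,-0.0015,0,0,0,0,0.094],[0.001,-0.0055,0,0,0,0,0.094],[0.002,-0.01,0,0,0,0,0.094],[0,0,0.04,0,0,0,0.094],[0,0,0.06,0,0,0,0.094],[0,0,0.06,0,0,0,0.094],[0,0,0.06,0,0,-10,0.094],[0,0,0.03,0,0,-10,0.094]]]'>/dev/null
python3 st.py
```

```text
t 8.9 p [ 595.5 -153.4   13.2] yaw tool y 10.54 z [ 0.003 -0.005 -1.   ] local [np.float64(-12.2), np.float64(-279.4)] F [  4.2 -25.4  -1.6] T [-5.   -0.25  0.08] gap 94.44609326395299 12.687494158744812 q6 -0.49090041340943047
t 10.15 p [ 599.1 -170.3  266.4] yaw tool y -9.76 z [ 0.004 -0.001 -1.   ] local [np.float64(-11.7), np.float64(-296.7)] F [ 1.2  0.7 -0.1] T [-0.01 -0.09 -0.02] gap 94.4169472087752 0.0 q6 -0.1654753708494415
```

```bash
python3 -m crank '[[[-0.0047,0.0272,0,0,0,-7,0.094],[-0.0047,0.0272,0,0,0,-7,0.094],[-0.0047,0.0272,0,0,0,-7,0.094],[-0.0047,0.0272,0,0,0,-7,0.094],[-0.0047,0.0272,0,0,0,-7,0.094],[-0.0047,0.0272,0,0,0,-7,0.094],[-0.0047,0.0272,0,0,0,-7,0.094],[-0.0047,0.0272,0,0,0,-7,0.094],[-0.0047,0.0272,0,0,0,-7,0.094],[-0.0047,0.0272,0,0,0,-7,0.094]]]'>/dev/null
python3 st.py
python3 - <<'E'
from h import *
a=ctrl.get_image('top');b=ctrl.get_image('scene');cv2.imwrite('pics/top2.png',a);cv2.imwrite('pics/scene2.png',b)
print(proj('scene',[[535,50,20],[552,101,142]]))
cv2.imwrite('pics/c3.png',np.hstack([cv2.resize(a[130:245,240:340],(400,460),interpolation=cv2.INTER_CUBIC),cv2.resize(b[125:240,185:285],(400,460),interpolation=cv2.INTER_CUBIC)]))
E
```

```text
t 11.4 p [551.7 102.8 262.6] yaw tool y -79.66 z [ 0.  0. -1.] local [np.float64(-8.1), np.float64(-19.5)] F [0.2 0.3 0.4] T [ 0.02 -0.05 -0.02] gap 93.86723805296124 0.0 q6 1.5093496920294753
[[252.89840157 195.48407719]
 [267.5544727  160.25439065]]
```

View pics/c3.png

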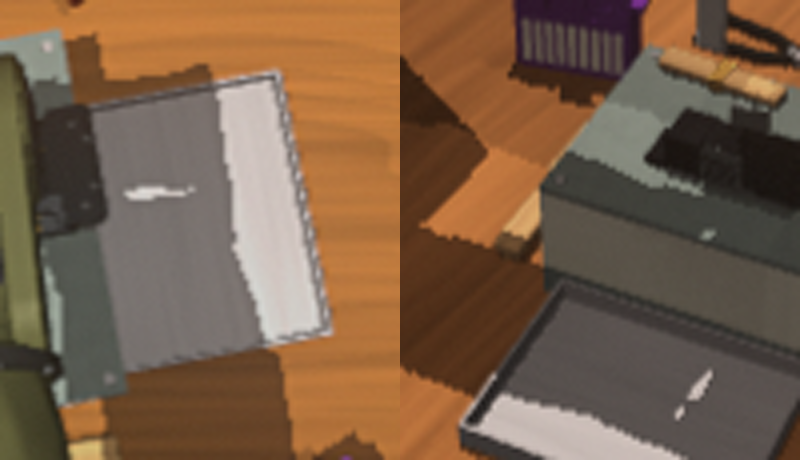

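The scene crop shows the tray's near end closed up to the housing at crop (555,285), with no bench visible along the seam. I'll cross-check the plate positions from the scene view by casting rays at z=157, and show the far end of the seam.

Run:
```python
from h import *
px=proj('scene',[[550,102,140]])[0];u,w=int(px[0]),int(px[1])
for cx,cy in((668,314),(728,232)):
    print(onz('scene',u-15+(cx-560)/8,w-37+cy/8,157).round(1))
for lx,ly in((-10,11),(-10,-51)): print('exp outer',556+3+.9829*lx-.184*ly,123.6+.184*lx+.9829*ly)
for c in((165,325),(345,295)): print('top',onz('top',205+c[0]/8,150+c[1]/8,157).round(1))
b=cv2.imread('pics/scene2.png')
cv2.imwrite('pics/c4.png',cv2.resize(b[180:260,200:320],(800,533),interpolation=cv2.INTER_CUBIC))
```

```text
[561.3  74.5 157. ]
[553.2 128.6 157. ]
exp outer 547.147 132.5719
exp outer 558.5550000000001 71.6321
top [546.7 133.4 157. ]
top [557.4  68.3 157. ]
```

View pics/c4.png

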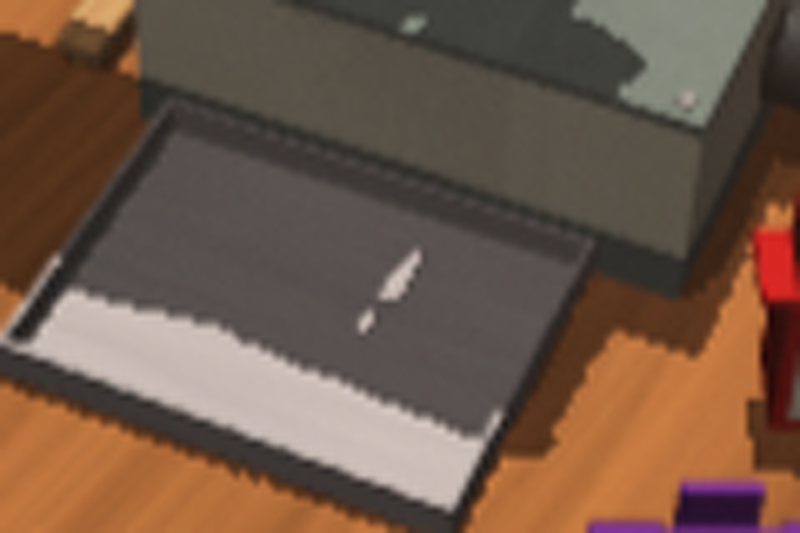

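The tray rim meets the housing along its whole length, from crop (165,100) to (590,240). The estimates of the cassette centre average (553,101). Descending now.

```bash
python3 -m crank '[[[0.0015,-0.0013,-0.03,0,0,0.1,0.094],[0,0,-0.03,0,0,0,0.094],[0,0,-0.02,0,0,0,0.094],[0,0,-0.015,0,0,0,0.094],[0,0,-0.012,0,0,0,0.094],[0,0,-0.012,0,0,0,0.094],[0,0,-0.01,0,0,0,0.094],[0,0,-0.009,0,0,0,0.094],[0,0,0,0,0,0,0.094],[0,0,0,0,0,0,0.094]]]' >/dev/null
python3 st.py
python3 -m crank '[[[0,0,0,0,0,0,0.076],[0,0,0,0,0,0,0.072],[0,0,0,0,0,0,0.068],[0,0,0,0,0,0,0.066],[0,0,0,0,0,0,0.064],[0,0,0,0,0,0,0.062],[0,0,0,0,0,0,0.06],[0,0,0,0,0,0,0.058],[0,0,0,0,0,0,0.056],[0,0,0,0,0,0,0.056]]]' 20 >/dev/null
python3 st.py
```

```text
t 12.75 p [553.3 101.1 124.8] yaw tool y -79.32 z [ 0.001  0.    -1.   ] local [np.float64(-6.7), np.float64(-21.6)] F [-0.8  0.6  0.5] T [ 0.    0.08 -0.01] gap 94.05678349454013 0.0 q6 1.499926126652475
t 14.0 p [553.2 101.  124.5] yaw tool y -79.33 z [ 0. -0. -1.] local [np.float64(-6.9), np.float64(-21.6)] F [0.1 0.4 2.4] T [ 0.1   0.11 -0.01] gap 56.20010795802918 3.594842031598091 q6 1.4999481074379346
```

```bash
python3 -m crank '[[[0,0,0,0,0,0,0.052],[0,0,0,0,0,0,0.05],[0,0,0,0,0,0,0.045],[0,0,0,0,0,0,0.04],[0,0,0,0,0,0,0.04],[0,0,0,0,0,0,0.04],[0,0,0,0,0,0,0.04],[0,0,0,0,0,0,0.04],[0,0,0,0,0,0,0.04],[0,0,0,0,0,0,0.04]]]' 25 >/dev/null
python3 st.py
python3 -m crank '[[[0,0,0.002,0,0,0,0.04],[0,0,0.002,0,0,0,0.04],[0,0,0.003,0,0,0,0.04],[0,0,0.003,0,0,0,0.04],[0,0,0.003,0,0,0,0.04],[0,0,0.003,0,0,0,0.04],[0,0,0.002,0,0,0,0.04],[0,0,0,0,0,0,0.04],[0,0,0,0,0,0,0.04],[0,0,0,0,0,0,0.04]]]' >/dev/null
python3 st.py
```

```text
t 15.25 p [553.2 101.1 124.8] yaw tool y -79.32 z [ 0.  0. -1.] local [np.float64(-6.8), np.float64(-21.5)] F [-1.4  0.2  4.9] T [0.19 0.36 0.03] gap 45.53039109662021 25.02425640821457 q6 1.4999289344096758
t 16.5 p [553.1 101.  142.3] yaw tool y -79.32 z [-0. -0. -1.] local [np.float64(-7.0), np.float64(-21.6)] F [-0.3 -0.6 -2.6] T [ 0.04  0.01 -0.02] gap 45.6605618770253 24.983570873737335 q6 1.4998888606558913
```

The wrist carries 2.6 N, the cassette's weight, so it is free of the teeth. I'll lift it out.

```bash
python3 -m crank '[[[0,0,0.005,0,0,0,0.04],[0,0,0.009,0,0,0,0.04],[0,0,0.011,0,0,0,0.04],[0,0,0.013,0,0,0,0.04],[0,0,0.013,0,0,0,0.04],[0,0,0.013,0,0,0,0.04],[0,0,0.013,0,0,0,0.04],[0,0,0.013,0,0,0,0.04],[0,0,0.007,0,0,0,0.04],[0,0,0.003,0,0,0,0.04]]]' >/dev/null
python3 st.py
python3 - <<'E'
from h import *
a=ctrl.get_image('top');b=ctrl.get_image('scene');cv2.imwrite('pics/top3.png',a);cv2.imwrite('pics/scene3.png',b)
cv2.imwrite('pics/c5.png',np.hstack([cv2.resize(a[120:250,180:345],(400,315),interpolation=cv2.INTER_CUBIC),cv2.resize(b[80:260,185:385],(400,315),interpolation=cv2.INTER_CUBIC)]))
E
```

```text
t 17.75 p [553.2 101.  242.8] yaw tool y -79.32 z [ 0.  0. -1.] local [np.float64(-6.9), np.float64(-21.6)] F [ 0.3  0.5 -2.9] T [ 0.    0.01 -0.  ] gap 45.28272897852441 24.98367816209793 q6 1.4999465302755741
```

View pics/c5.png

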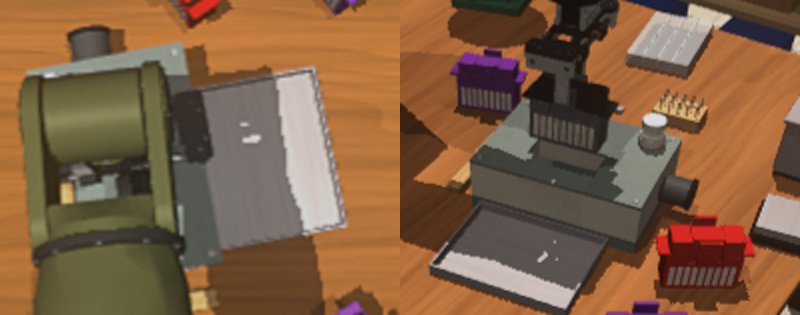

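The cassette hangs upright above the slot and its bottom is clear of the top plate, at scene crop (568,140). I'll carry it to the tray middle at about (578,-61).

```bash
python3 -m crank '[[[0.001,-0.006,0,0,0,0,0.04],[0.002,-0.012,0,0,0,0,0.04],[0.003,-0.018,0,0,0,0,0.04],[0.003,-0.021,0,0,0,0,0.04],[0.0035,-0.024,0,0,0,0,0.04],[0.0035,-0.024,0,0,0,0,0.04],[0.003,-0.021,0,0,0,0,0.04],[0.003,-0.018,0,0,0,0,0.04],[0.002,-0.012,0,0,0,0,0.04],[0.001,-0.006,0,0,0,0,0.04]]]' >/dev/null
python3 -m crank '[[[0,0,-0.003,0,0,0,0.04],[0,0,-0.006,0,0,0,0.04],[0,0,-0.009,0,0,0,0.04],[0,0,-0.01,0,0,0,0.04],[0,0,-0.01,0,0,0,0.04],[0,0,-0.008,0,0,0,0.04],[0,0,-0.003,0,0,0,0.04],[0,0,-0.001,0,0,0,0.04],[0,0,0,0,0,0,0.04],[0,0,0,0,0,0,0.04]]]' >/dev/null
python3 st.py
python3 - <<'E'
from h import *
a=ctrl.get_image('top');b=ctrl.get_image('scene');cv2.imwrite('pics/top4.png',a)
cv2.imwrite('pics/c6.png',np.hstack([cv2.resize(a[120:250,180:345],(400,315),interpolation=cv2.INTER_CUBIC),cv2.resize(b[80:260,185:385],(400,315),interpolation=cv2.INTER_CUBIC)]))
# tray rim corners expected in top3 crop
for l in((-122,-270),(98,-270),(98,-100)):
    P=[556+.9829*l[0]-.184*l[1],123.5+.184*l[0]+.9829*l[1],22];q=proj('top',[P])[0];print(l,q.round(1),'crop',((q-[180,120])*[400/165,315/130]).round(0))
E
```

```text
t 20.35 p [578.3 -61.  192.7] yaw tool y -79.32 z [ 0. -0. -1.] local [np.float64(-12.1), np.float64(-185.4)] F [ 0.3 -0.4 -2.6] T [ 0.02 -0.01 -0.01] gap 45.216072823010464 24.98375952243805 q6 1.2163410728509538
(-122, -270) [323.2 213.8] crop [347. 227.]
(98, -270) [309.6 147.7] crop [314.  67.]
(98, -100) [258.6 157.4] crop [190.  91.]
```

View pics/c6.png

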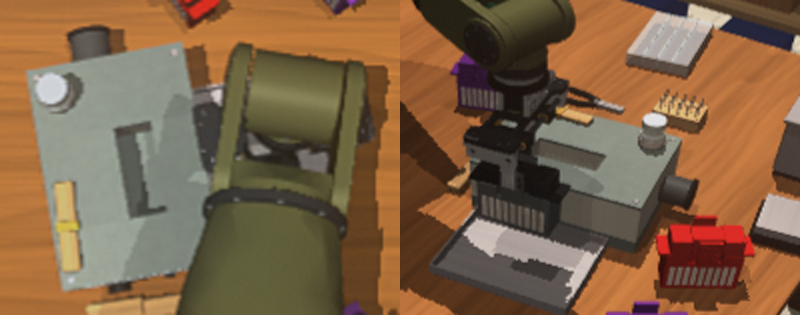

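The cassette hangs upright over the tray middle with the slot empty, the tray flush, and the jar and clamp in place. The predicted rim corners (347,227) and (314,67) match the earlier crop, so the tray centre is right.

```bash
python3 -c "
from cell import ctrl
print(ctrl.sense()['joint_vel'].round(3));print(ctrl.sign_off())"
```

```text
[ 0.001  0.003  0.    -0.001 -0.     0.   ]
the job is handed in; nothing more can be done
None
```

The job is handed in at about 20 s of the 48 s allowed: in the last pictures and readings the tray sat flush against the housing, and the cassette was held upright and still over its middle with both catches pinched.

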